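# Chuck up a salvaged spindle

### The job

Chuck up the salvaged steel spindle: lay it in the V rest of the bench chuck with its thin shank towards the chuck, slide it fully home against the chuck face and let go of it there. Then turn the chuck's sleeve by its spokes, tops going away from the robot, until all three jaws hold the shank firmly by themselves. Leave all the other parts on the bench where they are.

Things in the scene. Friction and masses are not known exactly. Their poses are not given: they have to be found in the camera images.
- spindle: loose steel spindle 190 mm long, 0.65 kg: round body 34 mm in diameter, 130 mm long; at one end a thin shank 20 mm in diameter, 45 mm long; at the other a hexagon head 34 mm across flats, 15 mm long. Lies on cardboard (top 4 mm above the table). Origin on its axis at the middle of the thick body (its balance point); y axis along it towards the shank.
- spindle_tip (a point): end of the spindle's thin shank, on its axis, 110 mm from the spindle's origin
- spindle_tail (a point): outer face of the spindle's hexagon head, on its axis, 80 mm from the spindle's origin
- fixture: grey fixture bolted down, base 120 x 300 x 8 mm. Origin at its underside. Level chuck axis along its y at height 115 mm; the spindle goes in towards +y; +x is away from the robot. In y, mm: V rest -138 to -30, jaws -5 to 30, chuck face 30, sleeve 39.5 to 75.5 (radius 42), headstock box 80 to 145 (90 wide, top 150 high).
- v_rest (a point): on the chuck axis over the middle of the V rest (fixture y -84 mm, z 115 mm), where a laid spindle's axis is. The rest is a 90 degree groove on a ridge 35 mm wide over all, lips 10 mm below the axis: fingers can straddle it. A spindle fully home has its origin at fixture y -80 mm, its hexagon head just past the rest's outer end (it must not lie on the rest).
- chuck_face (a point): centre of the flat chuck face, on the chuck axis, against which the shank's end stops (fixture y 30 mm, z 115 mm)
- sleeve_hub (a point): point on the chuck axis in the plane of the six spokes (fixture y 57.5 mm, z 115 mm). A spoke is pushed over the top along its arc, then the next one
- sleeve (a joint): turn of the sleeve, rad: 0 jaws open (18 mm from the axis); grows as its top goes to fixture +x and closes the three jaws together, 5 mm per rad; they meet the shank at 1.6, firm by 1.7 to 2.2. Six spokes 12 mm thick, ends 102 mm from the axis, lean (joint - 0.25) rad past vertical to +x and each 60 degrees on. Stiff (4 N at a spoke), stays put; a last push of 15 N makes it hold.
- jaw_top: upper chuck jaw, steel block 14 mm wide and 35 mm long, standing out from the chuck face
- jaw_near: lower chuck jaw on the robot's side, like the upper one
- jaw_far: lower chuck jaw on the far side, like the upper one
- bolt: bystander: loose plain bolt, like the spindle but without a thin shank: 34 mm in diameter, 115 mm long with its hexagon head. Origin on its axis, 65 mm from the head's outer face
- pulley: bystander: loose steel pulley, 90 mm in diameter, 30 mm high, lying flat; origin under its centre
- spray_can: bystander: loose standing can 60 mm in diameter, 190 mm high; origin under its centre
- carton: bystander: loose closed carton 65 x 100 x 50 mm beside the fixture; origin under its centre
- coil: bystander: loose ignition coil, block 50 x 80 x 40 mm with a round stub 35 mm long, beside the fixture; origin under the block's centre
- bearing: bystander: loose steel bearing blank, 66 mm in diameter, 20 mm high; origin under its centre

How it is judged:
By the outcome, as a careful person would: the job done as asked, in the order asked, and still so for the second after the job is handed in, with the robot touching nothing.
It also fails if it takes over 67 s, if anything falls off the work surface, if the arm or the gripper's body presses on something with over 40 N, if the wrist force passes 120 N, or if a joint passes its speed limit or range.

### The arm

A 7-joint arm with a two-finger parallel gripper is mounted at the origin on the work surface. World frame = base frame: x ahead of the robot, y to its left, z up, the work surface at z = 0. Lengths are in m, angles in rad, forces in N, time in s.
With the tool pointing down it reaches from about 0.4 to 0.85 m from the base axis. Payload 10.4 kg.
Tool frame: the origin (TCP) lies between the finger pads; the fingertips stand 19 mm ahead of it and the grasp point (between the pads) is the TCP (manip.tips_ahead is the distance from the TCP to the fingertips, in m); z points along the fingers, y is the line along which they close (so a half turn about z gives the same grasp; the last joint's range is limited). The gripper opens to 85 mm and grips with 20 to 120 N. Pads are 22 mm wide; open, the fingers measure 114 mm over their backs; the gripper's body (76 mm by 85 mm) begins 54 mm behind the grasp point. The pads swing forward as they close: fully open they stand 13 mm farther back than shut.
Start: joints at [-1.198, 0.332, -0.065, 1.46, 0.022, 1.35, -0.088], TCP at [0.241, 0.577, 0.25] pointing down, gripper open.
Joint ranges: [-2.6, 2.6], [-0.5, 2.12], [-1.47, 1.34], [0.16, 2.42], [-1.27, 4.41], [0.06, 2.06], [-2.6, 2.6]. Speed limits (rad/s): [2.22, 2.22, 2.79, 2.79, 3.14, 3.14, 3.14].

### API

Orientations are given as a unit quaternion [x, y, z, w].
In Python, from workcell import manip, viewer gives the robot as it stands.
- The arm moves only by the tool arm_command, never from a script. Its argument "series" is text: rows parted by semicolons, each of 5 numbers parted by spaces: the closure, from 0 (fully open) to 1 (shut), then the shift along the tool's x, y, z normalised to -1 to 1, where 1 is 0.4 m, then the turn about the tool's z normalised to -1 to 1, where 1 is 180 degrees. In form: jaw tx ty tz spin; .... A call has exactly 10 rows; each row shifts and turns the commanded pose from where the row before left it, along the tool's axes as they then stand; what a row does not reach is not made up. A row lasts 1/8 s, in which the tool goes at most 62.5 mm and 10.7 degrees, less where a joint would pass 70% of its speed; a pose out of reach is approached as far as the arm can. A call with a number of a shift or a turn outside -1 to 1 is refused whole. A call with a gripper value outside its range is refused whole. The fingers move at their own pace and stop on an object; "newtons" is the grip in N (left out, the last holds). Time passes only in rows, so rows that do not move let the fingers close, or fill a call up. It gives the time, the measured TCP pose, the force, the opening and the grip force at its end, in the units of the state.
- manip.get_obs(): the state, without advancing time (a new reading comes with each control period).
- viewer.camera(name): name is "side" or "top" or "wrist"; returns a dict with "pixels" (400x640x3 uint8, red, green, blue), "intrinsics" (3x3 intrinsics, pixels), "D" ([k1, k2, p1, p2, k3] as OpenCV has them; the pictures are not rectified), "extrinsics" (4x4, takes a point from world to camera coordinates). Camera axes: x right, y up, looking along -z (the intrinsics and any distortion apply to the point x, -y, -z); pixel columns grow to the right and rows downward; lengths in m; the calibration is good to about 2 mm. A picture is of the moment at which its call begins. There is no depth.
- manip.hand_in(): hands the job in; it is judged then, once.
The state is a dict: "clock": time; "joint_pos": joint angles; "joint_velocities": joint speeds; "tau": joint torques, N m; "position": TCP position; "ee_rot": TCP orientation; "ft_force": force on the tool from outside, world axes, zero at the start; "torque": the same for the moment, N m; "grip_width": opening from 0.0 (shut) to 1.0 (fully open); "grasp_force": force on a finger pad.
Only numpy, scipy, OpenCV 4.12 (cv2) and the standard library are available. Lean on these libraries where they do the work, as an engineer would, in place of code of your own. Each camera call takes 0.05 s, during which the arm holds its last target. There are 200 camera calls.

## Working session

There is one attempt and no reset: what is moved stays moved. The work goes in short steps, Python scripts to look and compute and a tool call to move; the robot and the scene stay as the last step left them, time stands still between calls to the robot, and variables do not carry over. Pictures are saved under pics/ and viewed, at most 10 in all, crops included, and the job is handed in when it is done.

Besides the shell and the picture viewer there is one more tool, called by a JSON object that holds its "op" and its "data". arm_command: Moves the arm, as the interface text tells. Scaled input: -1 to 1 covers 0.4 m each way for a shift and 180 degrees each way for a turn. Its arguments: {"type":"object","properties":{"series":{"type":"string"},"newtons":{"type":"number"}},"required":["series"]}

```bash
mkdir -p pics; ls; python3 - <<'E'
from workcell import manip, viewer
import cv2,numpy as np
np.set_printoptions(precision=4,suppress=True)
print(manip.get_obs())
for n in ["side","top","wrist"]:
    c=viewer.camera(n); cv2.imwrite(f"pics/{n}0.png",c["pixels"][:,:,::-1])
    print(n,c["intrinsics"],c["D"],c["extrinsics"])
E
```

```text
pics
{'clock': 0.0, 'joint_pos': array([-1.1976,  0.3329, -0.0647,  1.4609,  0.0216,  1.3499, -0.0885]), 'joint_velocities': array([ 0.0018, -0.0008, -0.0003,  0.0001,  0.001 , -0.0015, -0.0014]), 'tau': array([ -0.0002, -62.5442,   0.0498, -39.1624,   0.0165,   0.0097,
         0.    ]), 'position': array([0.2408, 0.5763, 0.2495]), 'ee_rot': array([ 0.1966,  0.9805, -0.0007, -0.0001]), 'ft_force': array([-0.5164, -0.4589, -0.2526]), 'torque': array([-0.0118, -0.0143, -0.0452]), 'grasp_force': 0.0, 'grip_width': 0.9977407936124473}
side [[433.9445   0.     317.2938]
 [  0.     433.9445 203.0968]
 [  0.       0.       1.    ]] [-0.0892  0.      0.      0.      0.    ] [[ 0.9601 -0.2794 -0.0136 -0.5418]
 [ 0.1849  0.5973  0.7804 -0.1976]
 [-0.2099 -0.7518  0.6251 -1.2926]
 [ 0.      0.      0.      1.    ]]
top [[373.0887   0.     317.7075]
 [  0.     373.0887 200.5462]
 [  0.       0.       1.    ]] [-0.037  0.     0.     0.     0.   ] [[-0.0128 -0.9995 -0.0293  0.0179]
 [ 0.9925 -0.0163  0.1213 -0.5885]
 [-0.1218 -0.0275  0.9922 -1.1109]
 [ 0.      0.      0.      1.    ]]
wrist [[311.3968   0.     322.536 ]
 [  0.     311.3968 198.1384]
 [  0.       0.       1.    ]] [-0.0572  0.      0.      0.      0.    ] [[ 0.3846  0.9231 -0.0008 -0.6244]
 [-0.8803  0.3665 -0.3014  0.0404]
 [-0.2779  0.1166  0.9535 -0.3788]
 [ 0.      0.      0.      1.    ]]
```

View pics/side0.png

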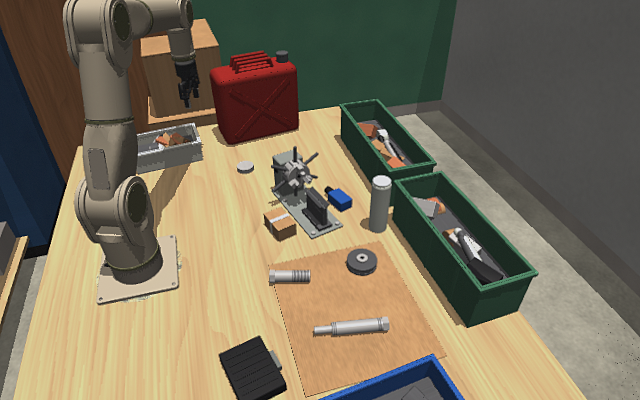

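View pics/top0.png

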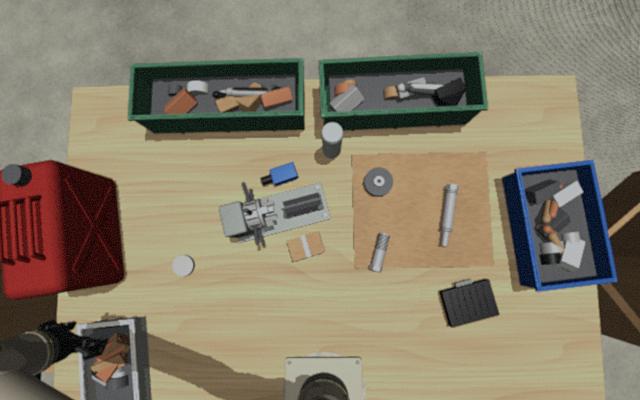

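The side view shows the spindle on the cardboard around (350,327), with the shank at its left end, and the fixture around (305,190). The top view shows the spindle at (450,215) with its shank end low at (445,245), and the fixture from (222,222) to (328,205). Next I'll zoom in on both.

```bash
cat > h.py <<'E'
import numpy as np, cv2
from workcell import manip, viewer
from scipy.optimize import least_squares
np.set_printoptions(precision=4,suppress=True)
F=np.diag([1.,-1,-1])
def cam(n): return viewer.camera(n)
def proj(c,P):
    E=np.array(c["extrinsics"]); P=np.atleast_2d(np.asarray(P,float))
    q=(P@E[:3,:3].T+E[:3,3])@F
    return cv2.projectPoints(q.reshape(-1,1,3),np.zeros(3),np.zeros(3),np.array(c["intrinsics"]),np.array(c["D"],float))[0].reshape(-1,2)
def ray(c,uv):
    E=np.array(c["extrinsics"])
    n=cv2.undistortPoints(np.array([[uv]],float),np.array(c["intrinsics"]),np.array(c["D"],float))[0,0]
    d=E[:3,:3].T@(F@np.array([n[0],n[1],1])); return -E[:3,:3].T@E[:3,3], d/np.linalg.norm(d)
def onz(c,uv,z):
    o,d=ray(c,uv); return o+d*(z-o[2])/d[2]
def tri(c1,a,c2,b):
    o1,d1=ray(c1,a);o2,d2=ray(c2,b)
    s=np.linalg.lstsq(np.c_[d1,-d2],o2-o1,rcond=None)[0]
    p,q=o1+s[0]*d1,o2+s[1]*d2
    return (p+q)/2,np.linalg.norm(p-q)
def crop(c,x0,y0,w,h,k):
    im=c["pixels"][y0:y0+h,x0:x0+w,::-1]
    im=cv2.resize(im,None,fx=k,fy=k,interpolation=cv2.INTER_CUBIC)
    for x in range((x0+9)//10*10,x0+w,10): cv2.line(im,(int((x-x0+.5)*k),0),(int((x-x0+.5)*k),4 if x%50 else 12),(0,0,255),1)
    for y in range((y0+9)//10*10,y0+h,10): cv2.line(im,(0,int((y-y0+.5)*k)),(4 if y%50 else 12,int((y-y0+.5)*k)),(0,0,255),1)
    return im
E
python3 - <<'E'
from h import *
t=cam("top");s=cam("side")
a=np.hstack([crop(t,215,170,120,85,4),crop(t,410,170,80,85,4)])
b=np.hstack([crop(s,260,140,100,100,4)[:, :400],crop(s,300,300,100,50,4).repeat(1,0) if 0 else np.vstack([crop(s,300,300,100,50,4),np.zeros((200,400,3),np.uint8)])])
im=np.vstack([a,b])
cv2.imwrite("pics/z1.png",im[:600] if 0 else im[:600]);print(im.shape)
E
```

```text
(740, 800, 3)
```

View pics/z1.png

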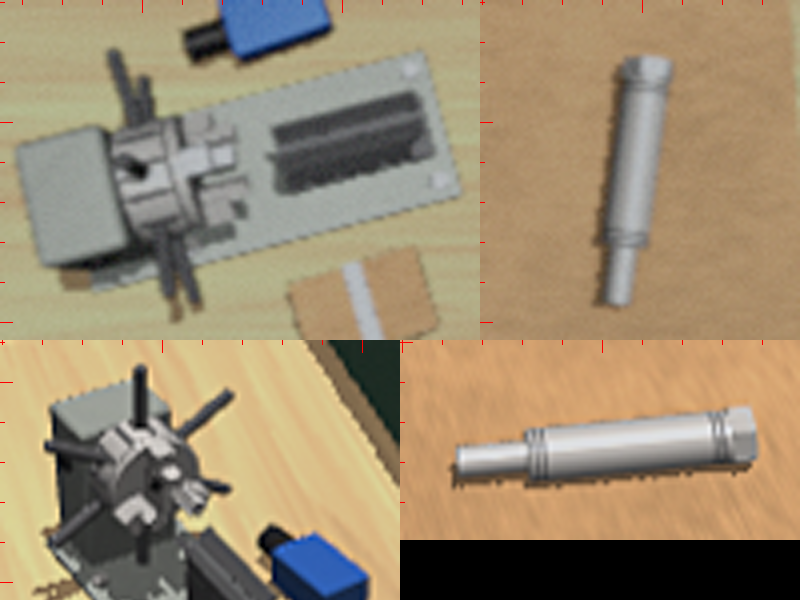

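The zoom gives these image positions:
- **Spindle, top view:** tail about (451.6,184), tip (444.2,245.9).
- **Spindle, side view:** tip (314,330), tail (388,323).
- **Fixture base corners, top view:** (321,183), (330,218) and (238,242).

```bash
python3 - <<'E'
from h import *
t=cam("top");s=cam("side")
for n,a,b in [("tip",(444.2,245.8),(314,330)),("tail",(451.6,184.5),(387.5,323))]:
    print(n,tri(t,a,s,b),onz(t,a,.021),onz(s,b,.021))
T={(60,-150,8):(320.6,182.8),(-60,-150,8):(329.6,217.6),(-60,150,8):(237.7,242),(45,145,150):(219.2,206.8),(45,80,150):(239.7,201.3),(-45,145,150):(226,236.8),(-45,80,150):(246.5,231.6)}
S={(60,-150,8):(341.5,229),(-60,-150,8):(316,237)}
def W(p,k):
    c,s_=np.cos(p[2]),np.sin(p[2]);k=np.array(k)/1e3
    return [p[0]+c*k[0]-s_*k[1],p[1]+s_*k[0]+c*k[1],k[2]+p[3]]
def f(p): return np.concatenate([(proj(c,[W(p,k) for k in D])-np.array(list(D.values()))).ravel() for c,D in((t,T),(s,S))])
r=least_squares(f,[.6,.1,.2,0],loss="soft_l1");p=r.x;print(p,f(p).reshape(-1,2))
for k in [(0,-84,115),(0,-80,115),(0,30,115),(0,57.5,115)]:print(k,W(p,k))
def sp(j,rad=102,i=0):
    a=j-.25+i*np.pi/3; return (rad*np.sin(a),57.5,115+rad*np.cos(a))
for j in(0,.2): print(j,[ (proj(t,W(p,sp(j,i=i)))[0].round(1).tolist(),proj(s,W(p,sp(j,i=i)))[0].round(1).tolist()) for i in range(6)])
print(proj(t,[W(p,(0,-138,105)),W(p,(0,-30,105))]),proj(s,[W(p,(0,-138,105)),W(p,(0,-30,105))]))
E
```

```text
tip (array([ 0.4459, -0.3747,  0.0224]), np.float64(0.0019157318124390077)) [ 0.445  -0.3749  0.021 ] [ 0.4471 -0.3739  0.021 ]
tail (array([ 0.634 , -0.4082,  0.0202]), np.float64(0.0001971688110375763)) [ 0.634 -0.408  0.021] [ 0.6336 -0.4087  0.021 ]
[ 0.5568  0.1351  0.2508 -0.0124] [[-1.3222 -0.4309]
 [-0.4178  0.8649]
 [ 0.035   1.2794]
 [-0.5965 -0.5032]
 [ 1.0487 -1.0359]
 [-0.078   0.3969]
 [ 1.8125 -0.4748]
 [ 0.9177 -2.4327]
 [-4.9871  2.6206]]
(0, -84, 115) [np.float64(0.5776959512962389), np.float64(0.05369421722103555), np.float64(0.10264269259546281)]
(0, -80, 115) [np.float64(0.576703109240002), np.float64(0.05756904168820402), np.float64(0.10264269259546281)]
(0, 30, 115) [np.float64(0.5493999526934885), np.float64(0.1641267145353368), np.float64(0.10264269259546281)]
(0, 57.5, 115) [np.float64(0.5425741635568602), np.float64(0.19076613274712), np.float64(0.10264269259546281)]
0 [([249.6, 220.6], [287.1, 152.4]), ([243.2, 186.7], [313.3, 151.1]), ([248.7, 183.9], [319.9, 172.9]), ([258.9, 209.5], [302.7, 195.3]), ([265.0, 239.4], [277.6, 198.1]), ([261.2, 247.5], [268.7, 177.0])]
0.2 [([247.5, 213.2], [292.5, 149.8]), ([243.4, 183.3], [316.6, 154.1]), ([250.6, 187.2], [318.2, 177.9]), ([260.6, 215.7], [297.8, 197.8]), ([265.1, 243.4], [274.0, 195.7]), ([259.3, 244.9], [270.3, 171.6])]
[[319.8414 197.3328]
 [284.1988 207.014 ]] [[324.9837 207.9609]
 [307.9468 190.2898]]
```

```bash
cat > fit.py <<'E'
from h import *
def W(p,k):
    c,s_=np.cos(p[2]),np.sin(p[2]);k=np.array(k)/1e3
    return np.array([p[0]+c*k[0]-s_*k[1],p[1]+s_*k[0]+c*k[1],k[2]+p[3]])
def sp(j,rad=102,i=0,y=57.5):
    a=j-.25+i*np.pi/3; return (rad*np.sin(a),y,115+rad*np.cos(a))
E
python3 - <<'E'
from fit import *
t=cam("top");s=cam("side")
T={(60,-150,8):(320.6,182.8),(-60,-150,8):(329.6,217.6),(-60,150,8):(237.7,242),(45,145,150):(219.2,206.8),(45,80,150):(239.7,201.3),(-45,145,150):(226,236.8),(-45,80,150):(246.5,231.6)}
ss=[(294.3,147),(317.5,153.5),(316.5,177),(295,195),(272.3,190),(272,166)]
ts={1:(242.8,182.3),2:(250.6,189),4:(263.4,245.3),5:(259.1,249)}
def f(p):
    a=[proj(t,[W(p,k) for k in T])-np.array(list(T.values()))]
    a+=[proj(s,[W(p,sp(p[4],i=i)) for i in range(6)])-np.array(ss)]
    a+=[proj(t,[W(p,sp(p[4],i=i)) for i in ts])-np.array(list(ts.values()))]
    return np.concatenate(a).ravel()
for fix in (0,1):
    g=(lambda q:f(np.r_[q[:3],0,q[3]])) if fix else f
    x0=[.6,.1,.2,.2] if fix else [.6,.1,.2,0,.2]
    r=least_squares(g,x0,loss="soft_l1");p=r.x
    if fix:p=np.r_[p[:3],0,p[3]]
    print(p,f(p).reshape(-1,2).round(1).tolist())
    for k in [(0,-84,115),(0,-80,115),(0,30,115),(0,57.5,115)]:print(k,W(p,k))
im=np.hstack([crop(t,215,170,120,90,4)[:, :],np.zeros((360,320,3),np.uint8)])
E
```

```text
[0.5552 0.1334 0.2509 0.0009 0.2854] [[-0.9, -0.6], [0.1, 1.1], [-0.5, 1.8], [-1.4, -0.4], [0.5, -1.0], [-0.8, 0.9], [1.4, -0.1], [-0.0, -1.0], [-0.2, -0.9], [0.3, 0.3], [0.1, 1.0], [-0.3, 1.6], [-1.5, 0.3], [0.4, -0.3], [0.5, -0.2], [1.4, 0.1], [-1.0, -5.0]]
(0, -84, 115) [0.576  0.052  0.1159]
(0, -80, 115) [0.575  0.0559 0.1159]
(0, 30, 115) [0.5477 0.1625 0.1159]
(0, 57.5, 115) [0.5409 0.1891 0.1159]
[0.5553 0.1337 0.2508 0.     0.2855] [[-1.0, -0.6], [0.0, 1.1], [-0.5, 1.8], [-1.4, -0.4], [0.5, -1.0], [-0.8, 0.9], [1.3, -0.1], [-0.0, -0.9], [-0.2, -0.7], [0.3, 0.4], [0.1, 1.2], [-0.3, 1.8], [-1.4, 0.5], [0.3, -0.3], [0.4, -0.1], [1.4, 0.0], [-1.1, -5.0]]
(0, -84, 115) [0.5761 0.0523 0.115 ]
(0, -80, 115) [0.5751 0.0562 0.115 ]
(0, 30, 115) [0.5478 0.1628 0.115 ]
(0, 57.5, 115) [0.541  0.1894 0.115 ]
```

{"op": "arm_command", "data": {"series": "0 0 0 -0.12 0; 0 -0.092 -0.108 0 0; 0 -0.092 -0.108 0 0; 0 -0.092 -0.108 0 0; 0 -0.092 -0.108 0 0; 0 -0.092 -0.108 0 0; 0 -0.092 -0.108 0 0; 0 -0.092 -0.108 0 0; 0 -0.092 -0.108 0 0; 0 -0.092 -0.108 0 0", "newtons": 60}}

```text
clock: 1.7
position: [0.3969, 0.0884, 0.2986]
ee_rot: [0.197, 0.98, 0.001, 0.0]
ft_force: [0.8, 0.6, 0.4]
grip_width: 1.002
grasp_force: 0.0
```

{"op": "arm_command", "data": {"series": "0 -0.092 -0.108 0 0; 0 -0.092 -0.108 0 0; 0 -0.092 -0.108 0 0; 0 -0.092 -0.108 0 0; 0 -0.092 -0.108 0 0; 0 -0.092 -0.108 0 0; 0 -0.092 -0.108 0 0; 0 -0.092 -0.108 0 0; 0 0 0 0.12 -0.035; 0 0 0 0.12 -0.035"}}

```text
clock: 2.95
position: [0.535, -0.3433, 0.2009]
ee_rot: [0.087, 0.996, -0.0, 0.0]
ft_force: [1.3, 1.3, -0.3]
grip_width: 1.001
grasp_force: 0.0
```

```bash
python3 - <<'E'
from h import *
w=cam("wrist");o=manip.get_obs();print(o["position"],o["ee_rot"],o["joint_pos"])
print(proj(w,[[.4459,-.3747,.021],[.634,-.408,.021],[.5548,-.394,.021]]))
cv2.imwrite("pics/w1.png",w["pixels"][:,:,::-1])
E
```

```text
[ 0.5328 -0.3407  0.1942] [ 0.0837  0.9965  0.0014 -0.0038] [-0.1075  0.4884  0.8234  1.5429 -0.3656  1.2799  2.1693]
[[273.1281  93.722 ]
 [280.7998 274.5948]
 [277.6727 206.2538]]
```

View pics/w1.png

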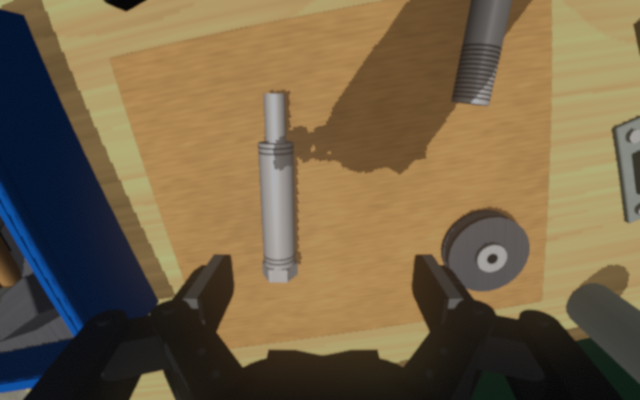

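The wrist view agrees with the measurement: tip at (275,93), tail at (280,278), both within about 3 px of prediction. Going down to grasp.

{"op": "arm_command", "data": {"series": "0 -0.071 -0.118 0 0; 0 0 0 0.1 0; 0 0 0 0.1 0; 0 0 0 0.1 0; 0 0 0 0.08 0; 0 0 0 0.05 0; 0 0 0 0 0; 0 0 0 0 0; 0.4 0 0 0 0; 0.8 0 0 0 0"}}

```text
clock: 4.25
position: [0.5551, -0.3937, 0.0311]
ee_rot: [0.088, 0.996, -0.0, 0.001]
ft_force: [0.2, 0.3, -0.4]
grip_width: 0.604
grasp_force: 0.0
```

{"op": "arm_command", "data": {"series": "1 0 0 0 0; 1 0 0 0 0; 1 0 0 0 0; 1 0 0 0 0; 1 0 0 0 0; 1 0 0 0 0; 1 0 0 0 0; 1 0 0 0 0; 1 0 0 -0.03 0; 1 0 0 -0.05 0"}}

```text
clock: 5.5
position: [0.554, -0.3929, 0.0621]
ee_rot: [0.088, 0.996, 0.001, -0.001]
ft_force: [0.5, 0.0, -5.7]
grip_width: 0.372
grasp_force: 60.5
```

{"op": "arm_command", "data": {"series": "1 0 0 -0.144 0; 1 0 0 -0.144 0; 1 0 0 -0.144 0; 1 0 0 -0.144 0; 1 0.013 0.13 0 0; 1 0.013 0.13 0 0; 1 0.013 0.13 0 0; 1 0.013 0.13 0 0; 1 0.013 0.13 0 0; 1 0.013 0.13 0 0"}}

```text
clock: 6.75
position: [0.5781, -0.0797, 0.2937]
ee_rot: [0.088, 0.996, 0.0, 0.0]
ft_force: [0.9, 0.6, -6.7]
grip_width: 0.37
grasp_force: 61.5
```

{"op": "arm_command", "data": {"series": "1 0.013 0.13 0 0; 1 0.013 0.127 0 0; 1 0 0 0 0.052; 1 0 0 0 0.052; 1 0 0 0 0.052; 1 0 0 0 0.052; 1 0 0 0 0.052; 1 0 0 0 0.052; 1 0 0 0 0.052; 1 0 0 0 0"}}

```text
clock: 8.0
position: [0.5861, 0.0218, 0.2934]
ee_rot: [0.613, 0.79, 0.0, -0.0]
ft_force: [0.3, 0.2, -5.8]
grip_width: 0.374
grasp_force: 61.6
```

```bash
python3 - <<'E'
from fit import *
t=cam("top");s=cam("side");w=cam("wrist");o=manip.get_obs();P=o["position"];print(P)
y=np.array([-np.sin(.2508),np.cos(.2508),0]);c=P+[0,0,-.008]
E=[c+.11*y,c-.08*y];print(E)
for k in(t,s,w):print(proj(k,E))
print(proj(w,[W([.5553,.1337,.2508,0],q) for q in[(0,-30,105),(0,30,115),(17.5,-30,105),(-17.5,-30,105)]]))
cv2.imwrite("pics/z2.png",np.vstack([np.hstack([crop(t,230,150,130,100,3),crop(s,250,110,130,100,3)]),crop(w,100,0,390,150,2)]))
E
```

```text
[0.5862 0.022  0.293 ]
[array([0.5589, 0.1285, 0.285 ]), array([ 0.6061, -0.0555,  0.285 ])]
[[265.469  201.0688]
 [341.4432 180.4391]]
[[302.6474 136.3058]
 [335.9963 165.6275]]
[[322.7406   8.7721]
 [320.9658 391.6658]]
[[319.9405  90.126 ]
 [320.0711  18.4176]
 [338.3328  90.2402]
 [301.5462  90.056 ]]
```

View pics/z2.png

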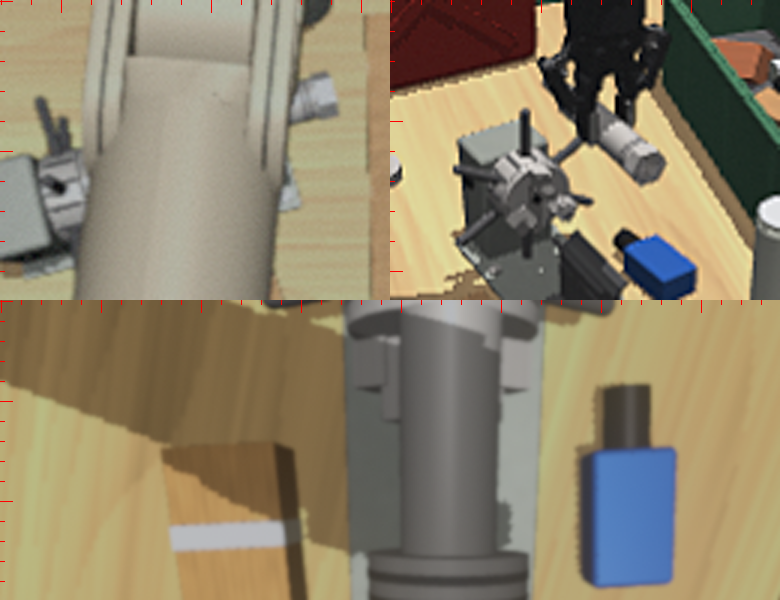

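{"op": "arm_command", "data": {"series": "1 0 -0.0055 0 0; 1 0 0 0.08 0; 1 0 0 0.08 0; 1 0 0 0.08 0; 1 0 0 0.08 0; 1 0 0 0.05 0; 1 0 0 0.025 0; 1 0 0 0 0; 1 0 0 0 0; 1 0 0 0 0"}}

```text
clock: 9.4
position: [0.5847, 0.0216, 0.1355]
ee_rot: [0.613, 0.79, 0.001, 0.0]
ft_force: [-0.1, 0.0, -6.3]
grip_width: 0.374
grasp_force: 61.5
```

```bash
python3 - <<'E'
from fit import *
s=cam("side");w=cam("wrist");o=manip.get_obs();P=o["position"];print(P,o["ft_force"])
p=[.5553,.1337,.2508,0]
print(proj(s,[W(p,(0,-195,115)),W(p,(0,-195,127))]))
cv2.imwrite("pics/z3.png",np.vstack([np.hstack([crop(s,270,140,80,75,5),crop(w,220,0,200,190,2)[:375]]),]))
E
```

```text
[0.5845 0.0217 0.1352] [ 0.4779  0.0665 -5.6898]
[[334.4679 212.8189]
 [334.5129 209.7459]]
```

View pics/z3.png

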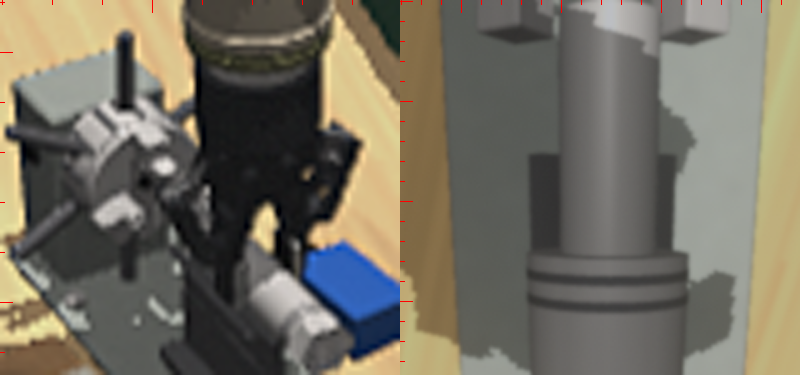

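The wrist crop shows the spindle about 1 to 2 mm to the right of the rest and jaws: shank centre at 610 against 602–606 in the crop. I'll shift it left a little and lower it slowly.

{"op": "arm_command", "data": {"series": "1 0 -0.0035 0.01 0; 1 0 0 0.008 0; 1 0 0 0.004 0; 1 0 0 0.0025 0; 1 0 0 0 0; 1 0 0 0.0025 0; 1 0 0 0 0; 1 0 0 0 0; 1 0 0 0 0; 1 0 0 0 0"}}

```text
clock: 10.75
position: [0.5834, 0.0213, 0.1245]
ee_rot: [0.613, 0.79, 0.001, 0.0]
ft_force: [-0.9, 0.3, 5.7]
grip_width: 0.373
grasp_force: 62.7
```

{"op": "arm_command", "data": {"series": "1 0 0 -0.001 0; 1 0 0 0 0; 1 0.015 0 0 0; 1 0.02 0 0 0; 1 0.02 0 0 0; 1 0.015 0 0 0; 1 0.006 0 0 0; 1 0.004 0 0 0; 1 0 0 0 0; 1 0 0 0 0", "newtons": 25}}

```text
clock: 12.0
position: [0.5758, 0.051, 0.1247]
ee_rot: [0.613, 0.79, 0.0, 0.001]
ft_force: [4.4, -2.3, 3.0]
grip_width: 0.376
grasp_force: 62.4
```

```bash
python3 - <<'E'
from fit import *
s=cam("side");w=cam("wrist");o=manip.get_obs();P=o["position"];print(P,o["ft_force"],o["grip_width"])
p=[.5553,.1337,.2508,0]
d=P[:2]-p[:2];print(-np.sin(p[2])*d[0]+np.cos(p[2])*d[1],np.cos(p[2])*d[0]+np.sin(p[2])*d[1])
print(proj(s,[W(p,(0,-160,115)),W(p,(0,-138,105))]),proj(w,[W(p,(0,-15,132)),W(p,(0,30,125)),W(p,(0,-5,125))]))
cv2.imwrite("pics/z4.png",np.vstack([np.hstack([crop(s,270,140,80,75,5),crop(w,220,0,200,190,2)[:375]]),]))
E
```

```text
[0.5758 0.051  0.1247] [ 5.3218 -3.0644  1.9448] 0.37559696907837
-0.08518849599442432 -0.000669232884488679
[[328.3514 206.5619]
 [324.6258 205.2497]] [[323.0873 118.3017]
 [323.1384 -14.1563]
 [323.0371  89.9952]]
```

View pics/z4.png

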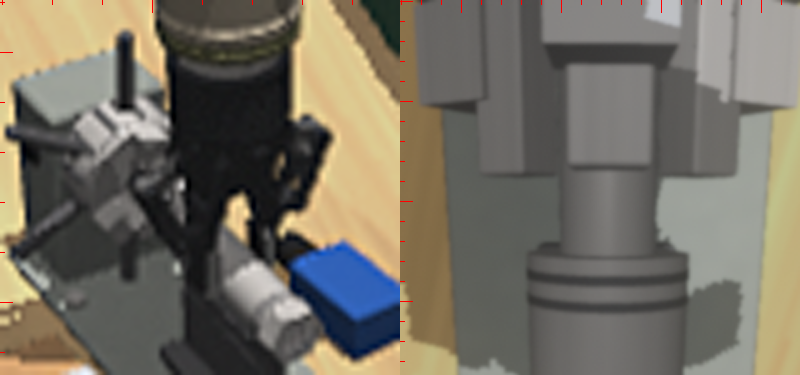

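{"op": "arm_command", "data": {"series": "1 0.004 0 0 0; 1 0.004 0 0 0; 1 0.003 0 0 0; 1 0.003 0 0 0; 1 0 0 0 0; 1 0 0 0 0; 1 0 0 0 0; 1 0 0 0 0; 1 0 0 0 0; 1 0 0 0 0"}}

```text
clock: 13.35
position: [0.5745, 0.0563, 0.1247]
ee_rot: [0.613, 0.79, 0.0, 0.001]
ft_force: [4.6, -3.6, 1.5]
grip_width: 0.375
grasp_force: 62.4
```

{"op": "arm_command", "data": {"series": "1 0.0025 0 0 0; 1 0.0025 0 0 0; 1 0.0025 0 0 0; 1 0 0 0 0; 1 0 0 0 0; 1 0 0 0 0; 1 0 0 0 0; 1 0 0 0 0; 1 0 0 0 0; 1 0 0 0 0"}}

```text
clock: 14.6
position: [0.5743, 0.0566, 0.1248]
ee_rot: [0.614, 0.789, -0.001, 0.003]
ft_force: [8.7, -12.2, -0.9]
grip_width: 0.372
grasp_force: 62.1
```

{"op": "arm_command", "data": {"series": "0.4 0 0 0 0; 0.2 0 0 0 0; 0 0 0 0 0; 0 0 0 0 0; 0 0 0 -0.03 0; 0 0 0 -0.07 0; 0 0 0 -0.1 0; 0 0 0 -0.1 0; 0 0 0 0 0; 0 0 0 0 0"}}

```text
clock: 15.85
position: [0.5726, 0.0607, 0.2442]
ee_rot: [0.613, 0.79, 0.0, -0.0]
ft_force: [-0.0, 0.7, -0.9]
grip_width: 0.997
grasp_force: 0.0
```

```bash
python3 - <<'E'
from fit import *
t=cam("top");s=cam("side");w=cam("wrist");o=manip.get_obs();P=o["position"];print(P,o["ft_force"],o["joint_pos"])
p=[.5553,.1337,.2508,0]
print(proj(s,[W(p,(0,-160,115)),W(p,(0,-138,105))]),proj(w,[W(p,(0,-15,132)),W(p,(0,-160,115)),W(p,(0,30,125)),W(p,(0,-5,125))]))
for j in(.1,.2,.285,.4):print(j,[proj(s,W(p,sp(j,i=i)))[0].round(1).tolist() for i in (0,1,5)],[proj(w,W(p,sp(j,i=i)))[0].round(1).tolist() for i in (0,1,5)])
cv2.imwrite("pics/z5.png",np.hstack([crop(s,260,140,80,80,5),crop(w,120,0,400,400,1)]))
E
```

```text
[0.5723 0.0605 0.2434] [0.1498 0.1746 0.197 ] [-0.9638  0.3189  0.9603  1.6458 -0.2681  1.3192  0.292 ]
[[328.3514 206.5619]
 [324.6258 205.2497]] [[324.3574 123.5591]
 [323.7312 282.1737]
 [324.5082  59.4577]
 [324.3544 109.3168]]
0.1 [[289.2, 148.0], [314.6, 149.7], [268.6, 171.5]] [[289.8, -35.9], [471.8, -4.1], [173.1, 9.3]]
0.2 [[291.9, 146.9], [316.2, 151.3], [269.6, 168.8]] [[313.7, -37.0], [475.4, 0.8], [172.9, 4.8]]
0.285 [[294.3, 146.1], [317.3, 152.8], [270.6, 166.5]] [[334.4, -37.0], [476.8, 4.8], [174.2, 0.9]]
0.4 [[297.4, 145.4], [318.6, 155.0], [272.2, 163.4]] [[361.9, -35.7], [476.5, 9.9], [178.5, -4.7]]
```

View pics/z5.png

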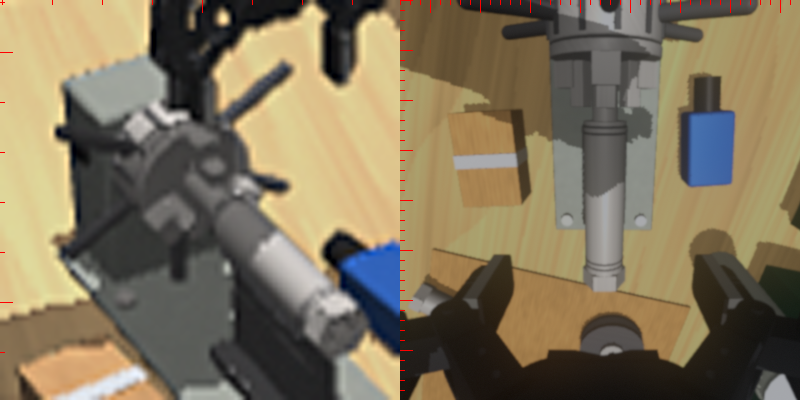

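The spindle lies in the V with its head past the rest's outer end. The body front is at wrist row 122, against 123.6 predicted for fully home, and it stopped against the face with 14 N. Next I'll go over the sleeve with the fingers shut, just on the robot's side of the top spoke.

{"op": "arm_command", "data": {"series": "0.5 0 0 -0.1 0; 1 0.11 -0.024 0 0; 1 0.11 -0.024 0 0; 1 0.111 -0.023 0 0; 1 0 0 0 0; 1 0 0 0 0; 1 0 0 0.1 0; 1 0 0 0.1 0; 1 0 0 0 0; 1 0 0 0 0"}}

```text
clock: 17.25
position: [0.5134, 0.1809, 0.2057]
ee_rot: [0.614, 0.79, 0.0, 0.001]
ft_force: [-0.2, 0.6, 1.6]
grip_width: -0.003
grasp_force: 0.0
```

```bash
cat > fx.py <<'E'
from fit import *
o=manip.get_obs();P=o["position"];p=[.5553,.1337,.2508,0]
d=P[:2]-p[:2];c,s=np.cos(p[2]),np.sin(p[2]);f=o["ft_force"]
print("fx,fy,z",1e3*(c*d[0]+s*d[1]),1e3*(-s*d[0]+c*d[1]),1e3*P[2],"F",c*f[0]+s*f[1],-s*f[0]+c*f[1],f[2],o["grip_width"],o["clock"])
E
python3 fx.py
```

```text
fx,fy,z -28.896889546990796 56.09160476219109 205.7435092586318 F -0.01243270082945816 0.6071784033539477 1.6424653303798409 -0.002544984405783044 17.25
```

{"op": "arm_command", "data": {"series": "1 0.002 0.016 0 0; 1 0 0.016 0 0; 1 0 0.016 0 0; 1 0 0.016 0 0; 1 0 0.016 0 0; 1 0 0.016 0 0; 1 0 0.016 0 0; 1 0 0.016 0 0; 1 0 0.016 0 0; 1 0 0 0 0"}}

```text
clock: 18.5
position: [0.5682, 0.1967, 0.2038]
ee_rot: [0.613, 0.79, -0.0, 0.0]
ft_force: [-2.0, -0.9, -0.4]
grip_width: 0.006
grasp_force: 0.7
```

```bash
python3 fx.py
```

```text
fx,fy,z 28.123898352273688 57.790224146212026 203.79196338888346 F -2.194683938681616 -0.3281621447881934 -0.41288251300070555 0.005555265708722011 18.5
```

{"op": "arm_command", "data": {"series": "1 0 0.015 0 0; 1 0 0.015 0 0; 1 0 0 0 0; 1 0 -0.005 0 0; 1 0 0 -0.13 0; 1 0 0 -0.07 0; 1 0 -0.13 0 0; 1 0 -0.15 0 0; 1 0 0 0 0; 1 0 0 0 0"}}

```text
clock: 19.75
position: [0.4767, 0.1742, 0.2863]
ee_rot: [0.613, 0.79, 0.001, -0.0]
ft_force: [-0.9, -0.2, 1.2]
grip_width: 0.003
grasp_force: 0.0
```

```bash
python3 fx.py; python3 - <<'E'
from fit import *
s=cam("side");w=cam("wrist");p=[.5553,.1337,.2508,0]
for j in(.7,.8,.9,1,1.1):print(j,[proj(s,W(p,sp(j,i=i)))[0].round(1).tolist() for i in (0,1,5,4)])
cv2.imwrite("pics/z6.png",np.hstack([crop(s,250,130,90,80,5),crop(w,160,0,320,400,1)]))
E
```

```text
fx,fy,z -66.07927232180673 58.68643843624558 286.2745855323966 F -0.89466600489904 0.04050662113852008 1.2012090888449107 0.002564029572169462 19.75
0.7 [[305.3, 145.4], [320.3, 161.7], [277.9, 156.0], [267.9, 183.2]]
0.8 [[307.7, 145.9], [320.4, 164.1], [280.2, 153.9], [267.6, 180.8]]
0.9 [[309.9, 146.7], [320.3, 166.6], [282.7, 151.9], [267.5, 178.2]]
1 [[311.9, 147.7], [319.9, 169.1], [285.3, 150.2], [267.8, 175.5]]
1.1 [[313.8, 149.0], [319.2, 171.6], [287.9, 148.7], [268.3, 172.8]]
```

View pics/z6.png

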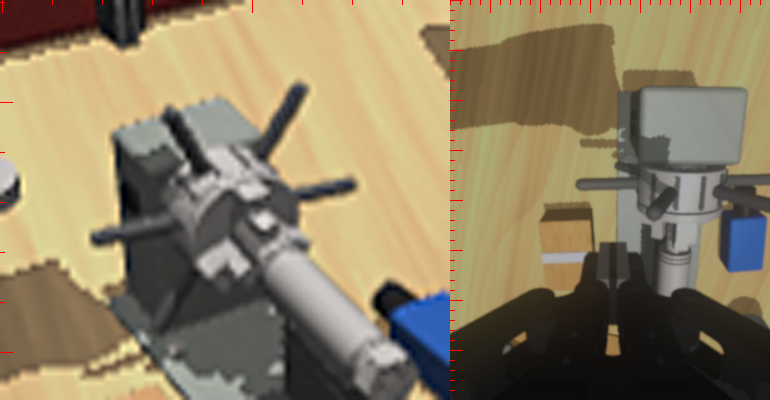

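The jaws are part closed: spoke ends at (310,148), (320.6,167), (284,152) and (269,178) give a joint of about 0.93. The next spoke leans 0.37 rad towards the robot, so that's the one to push.

{"op": "arm_command", "data": {"series": "1 -0.002 0 0.1 0; 1 0 0 0.105 0; 1 0 0 0 0; 1 0 0.024 0 0; 1 0 0.024 0 0; 1 0 0.024 0 0; 1 0 0.024 0 0; 1 0 0.024 0 0; 1 0 0.024 0 0; 1 0 0.018 0 0"}}

```text
clock: 21.1
position: [0.54, 0.1888, 0.2037]
ee_rot: [0.614, 0.79, -0.0, 0.0]
ft_force: [-5.1, -1.4, 1.8]
grip_width: 0.0
grasp_force: 2.4
```

```bash
python3 fx.py
```

```text
fx,fy,z -1.116275947070467 57.212887986675334 203.74821564308948 F -5.295508568966136 -0.13888160706910724 1.7812382190451506 0.000253612783802828 21.1
```

Five newtons, near jaw contact. I'll keep pushing in small steps.

{"op": "arm_command", "data": {"series": "1 0 0.01 0 0; 1 0 0.01 0 0; 1 0 0.01 0 0; 1 0 0 0 0; 1 0 0 0 0; 1 0 0 0 0; 1 0 0 0 0; 1 0 0 0 0; 1 0 0 0 0; 1 0 0 0 0"}}

```text
clock: 22.35
position: [0.551, 0.1917, 0.2037]
ee_rot: [0.614, 0.79, -0.0, 0.0]
ft_force: [-3.8, -1.7, -1.1]
grip_width: -0.001
grasp_force: 2.0
```

```bash
python3 fx.py
```

```text
fx,fy,z 10.240369858228632 57.203614144857376 203.69557142498803 F -4.119419895195891 -0.6822349556214558 -1.0918657210989555 -0.0011140945906925645 22.35
```

{"op": "arm_command", "data": {"series": "1 0 0.01 0 0; 1 0 0.01 0 0; 1 0 0 0 0; 1 0 0 0 0; 1 0 0 0 0; 1 0 0 0 0; 1 0 0 0 0; 1 0 0 0 0; 1 0 0 0 0; 1 0 0 0 0"}}

```text
clock: 23.6
position: [0.5584, 0.1936, 0.2034]
ee_rot: [0.614, 0.79, -0.0, -0.0]
ft_force: [-5.7, -1.5, -1.3]
grip_width: 0.001
grasp_force: 2.4
```

```bash
python3 fx.py
```

```text
fx,fy,z 17.81949311260177 57.23504114362845 203.39765226339742 F -5.872988844718499 -0.022937757854834206 -1.3412882948355926 0.0012519944686897667 23.6
```

{"op": "arm_command", "data": {"series": "1 0 0.01 0 0; 1 0 0.01 0 0; 1 0 0 0 0; 1 0 0 0 0; 1 0 0 0 0; 1 0 0 0 0; 1 0 0 0 0; 1 0 0 0 0; 1 0 0 0 0; 1 0 0 0 0"}}

```text
clock: 24.85
position: [0.5652, 0.1953, 0.2029]
ee_rot: [0.614, 0.79, -0.001, -0.001]
ft_force: [-8.8, -1.7, -2.2]
grip_width: 0.0
grasp_force: 3.9
```

```bash
python3 fx.py
```

```text
fx,fy,z 24.933599465338204 57.25316510865219 202.8950891587985 F -8.919024964786784 0.5809679591042569 -2.1568880188947643 0.00024487054402716447 24.85
```

{"op": "arm_command", "data": {"series": "1 0 0.01 0 0; 1 0 0.01 0 0; 1 0 0.005 0 0; 1 0 0 0 0; 1 0 0 0 0; 1 0 0 0 0; 1 0 0 0 0; 1 0 0 0 0; 1 0 0 0 0; 1 0 0 0 0"}}

```text
clock: 26.1
position: [0.5731, 0.1974, 0.2019]
ee_rot: [0.614, 0.79, -0.003, -0.003]
ft_force: [-17.7, -4.4, -1.7]
grip_width: -0.0
grasp_force: 7.0
```

```bash
python3 fx.py; python3 - <<'E'
from fit import *
w=cam("wrist");s=cam("side");cv2.imwrite("pics/z7w.png",w["pixels"][:,:,::-1]);cv2.imwrite("pics/z7s.png",s["pixels"][:,:,::-1])
E
```

```text
fx,fy,z 33.03286915612626 57.25546009517674 201.8944562608542 F -18.265669303462513 0.14849157379294375 -1.7219745332379073 -8.771785521505412e-05 26.1
```

{"op": "arm_command", "data": {"series": "1 0 0.006 0 0; 1 0 0.006 0 0; 1 0 0 0 0; 1 0 0 0 0; 1 0 0 0 0; 1 0 0 0 0; 1 0 0 0 0; 1 0 0 0 0; 1 0 0 0 0; 1 0 0 0 0"}}

```text
clock: 27.45
position: [0.577, 0.1983, 0.2017]
ee_rot: [0.614, 0.79, -0.004, -0.003]
ft_force: [-21.0, -4.8, 0.1]
grip_width: -0.001
grasp_force: 9.1
```

```bash
python3 fx.py
```

```text
fx,fy,z 37.07594972900478 57.19737244689986 201.7078497226785 F -21.50643914008116 0.5647969871661651 0.12950380158132166 -0.001280970170333918 27.45
```

{"op": "arm_command", "data": {"series": "1 0 -0.02 0 0; 1 0 -0.03 0 0; 1 0 -0.02 0 0; 1 0 0 -0.1 0; 1 0 0 -0.13 0; 1 0 -0.13 0 0; 1 0 -0.13 0 0; 1 0 0 0 0; 1 0 0 0 0; 1 0 0 0 0"}}

```text
clock: 28.7
position: [0.4599, 0.1686, 0.2964]
ee_rot: [0.614, 0.789, -0.001, 0.001]
ft_force: [-0.9, -0.3, -0.1]
grip_width: -0.002
grasp_force: 0.0
```

```bash
python3 fx.py; python3 - <<'E'
from fit import *
s=cam("side");w=cam("wrist");t=cam("top");p=[.5553,.1337,.2508,0]
for j in(1.5,1.6,1.7,1.8,1.9,2,2.1):print(j,[proj(s,W(p,sp(j,i=i)))[0].round(1).tolist() for i in (0,5,4,3)])
cv2.imwrite("pics/z8.png",np.hstack([crop(s,250,130,90,95,5)[:475],crop(w,300,60,115,158,3)[:475]]))
E
```

```text
fx,fy,z -83.76931138286199 57.48356569214801 296.36893383004195 F -0.9739912644911369 -0.09703848968306297 -0.050922801825394645 -0.0016856237396665526 28.7
1.5 [[319.1, 156.1], [298.9, 145.2], [273.1, 162.0], [269.9, 188.7]]
1.6 [[319.8, 158.3], [301.5, 145.1], [274.9, 159.5], [268.9, 186.6]]
1.7 [[320.2, 160.6], [304.1, 145.2], [276.9, 157.1], [268.2, 184.3]]
1.8 [[320.4, 162.9], [306.5, 145.6], [279.1, 154.9], [267.7, 181.9]]
1.9 [[320.4, 165.4], [308.9, 146.3], [281.5, 152.8], [267.5, 179.4]]
2 [[320.1, 167.9], [311.0, 147.2], [284.0, 151.0], [267.6, 176.8]]
2.1 [[319.6, 170.4], [313.0, 148.4], [286.7, 149.3], [268.0, 174.1]]Traceback (most recent call last):
  File "<stdin>", line 4, in <module>
    return _nx.concatenate(arrs, 1, dtype=dtype, casting=casting)
           ~~~~~~~~~~~~~~~^^^^^^^^^^^^^^^^^^^^^^^^^^^^^^^^^^^^^^^
ValueError: all the input array dimensions except for the concatenation axis must match exactly, but along dimension 0, the array at index 0 has size 475 and the array at index 1 has size 474
```

```bash
python3 - <<'E'
from fit import *
s=cam("side");w=cam("wrist")
cv2.imwrite("pics/z9.png",np.hstack([crop(s,250,130,90,95,5)[:470],crop(w,300,60,115,158,3)[:470]]))
E
```

```text
(no output)
```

View pics/z9.png

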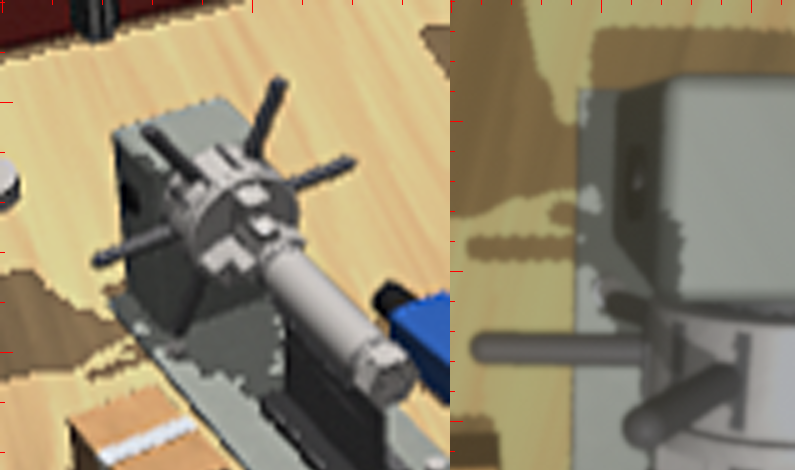

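The spoke ends at (306,146), (320,162), (280,156) and (269,182) give a joint of about 1.79, and the spindle is still home in the rest. As a check on spring-back, I'll compare the joint angle under load with the angle now, numerically.

```bash
cat > j.py <<'E'
from fit import *
p=[.5553,.1337,.2508,0]
def jest(img,c,idx=(0,4,3)):
    g=cv2.GaussianBlur(cv2.cvtColor(img,cv2.COLOR_RGB2GRAY),(3,3),0).astype(np.float32);J=np.arange(1.2,2.3,.02);out=[]
    for j in J:
        v=0
        for i in idx:
            q=proj(c,[W(p,sp(j,r,i)) for r in np.linspace(60,108,40)]).astype(np.float32)
            b=cv2.remap(g,q[:,:1],q[:,1:],cv2.INTER_LINEAR).ravel();v+=b[:33].mean()-0*b[36:].mean()
        out.append(v)
    k=np.argsort(out)[:4];return J[k],np.array(out)[k]
E
python3 - <<'E'
from j import *
s=cam("side")
a=cv2.imread("pics/z7s.png")[:,:,::-1].copy()
for idx in((0,),(4,),(3,),(0,4)):print(idx,jest(a,s,idx),jest(s["pixels"],s,idx))
E
```

```text
(0,) (array([1.88, 1.9 , 1.86, 1.92]), array([78.2963, 80.4123, 83.2475, 91.4151], dtype=float32)) (array([1.76, 1.78, 1.74, 1.8 ]), array([80.1152, 82.8724, 84.3469, 93.5767], dtype=float32))
(4,) (array([1.88, 1.9 , 1.86, 1.92]), array([43.4677, 44.3148, 48.0074, 49.2656], dtype=float32)) (array([1.78, 1.76, 1.8 , 1.5 ]), array([47.823 , 52.3084, 54.0095, 55.1179], dtype=float32))
(3,) (array([1.86, 1.2 , 1.22, 1.88]), array([64.0509, 64.8617, 65.1385, 65.3435], dtype=float32)) (array([1.2 , 1.22, 1.24, 1.26]), array([64.3982, 64.6635, 64.897 , 65.1781], dtype=float32))
(0, 4) (array([1.88, 1.9 , 1.86, 1.92]), array([121.764 , 124.7271, 131.2549, 140.6807], dtype=float32)) (array([1.78, 1.76, 1.8 , 1.74]), array([130.6954, 132.4236, 147.5862, 152.6143], dtype=float32))
```

Under 18 N the joint read about 1.88, and it sprang back to 1.77 on release. I'll make one firmer push on the same spoke and check that it stays put.

{"op": "arm_command", "data": {"series": "1 0 0.11 0 0; 1 0 0.11 0 0; 1 0 0 0 0; 1 0 0 0.12 0; 1 0 0 0.115 0; 1 0 0 0 0; 1 0 0.02 0 0; 1 0 0.02 0 0; 1 0 0.02 0 0; 1 0 0 0 0"}}

```text
clock: 30.25
position: [0.5651, 0.1955, 0.2027]
ee_rot: [0.614, 0.789, -0.001, -0.002]
ft_force: [-7.1, -0.4, 1.2]
grip_width: -0.001
grasp_force: 3.3
```

```bash
python3 fx.py;python3 - <<'E'
from j import *
s=cam("side");print(jest(s["pixels"],s,(0,4)))
E
```

```text
fx,fy,z 24.83525546190207 57.392673030784565 202.70896415967866 F -7.023479971754991 1.390566862132736 1.1667182935905454 -0.0006086111860898986 30.25
(array([1.8 , 1.82, 1.78, 1.84]), array([124.1592, 127.2139, 133.2351, 142.8094], dtype=float32))
```

Now I'll push on to about 28 N.

{"op": "arm_command", "data": {"series": "1 0 0.012 0 0; 1 0 0.012 0 0; 1 0 0.012 0 0; 1 0 0.006 0 0; 1 0 0 0 0; 1 0 0 0 0; 1 0 0 0 0; 1 0 0 0 0; 1 0 0 0 0; 1 0 0 0 0"}}

```text
clock: 31.55
position: [0.5772, 0.1983, 0.2004]
ee_rot: [0.614, 0.789, -0.006, -0.005]
ft_force: [-23.3, -5.7, -0.1]
grip_width: 0.001
grasp_force: 9.6
```

```bash
python3 fx.py;python3 - <<'E'
from j import *
s=cam("side");print(jest(s["pixels"],s,(0,4)))
E
```

```text
fx,fy,z 37.272336874206154 57.171871644254146 200.4351831356301 F -23.93876187062057 0.2889823788765833 -0.10710906064964211 0.0011241842390207796 31.55
(array([1.94, 1.92, 1.96, 1.9 ]), array([121.1218, 122.46  , 133.2312, 136.4956], dtype=float32))
```

{"op": "arm_command", "data": {"series": "1 0 0.008 0 0; 1 0 0.007 0 0; 1 0 0 0 0; 1 0 0 0 0; 1 0 0 0 0; 1 0 0 0 0; 1 0 0 0 0; 1 0 0 0 0; 1 0 0 0 0; 1 0 0 0 0"}}

```text
clock: 32.85
position: [0.5821, 0.1996, 0.2001]
ee_rot: [0.614, 0.789, -0.006, -0.006]
ft_force: [-28.2, -6.4, 2.6]
grip_width: -0.002
grasp_force: 12.0
```

```bash
python3 fx.py;python3 - <<'E'
from j import *
s=cam("side");print(jest(s["pixels"],s,(0,4)))
E
```

```text
fx,fy,z 42.30675075037634 57.15842614744242 200.13594970854595 F -28.889205360066747 0.782447950427172 2.596812280753589 -0.0019525284748168135 32.85
(array([1.98, 1.96, 2.  , 1.94]), array([118.9558, 124.2169, 128.7755, 142.0036], dtype=float32))
```

{"op": "arm_command", "data": {"series": "1 0 -0.008 0 0; 1 0 -0.008 0 0; 1 0 -0.01 0 0; 1 0 -0.01 0 0; 1 0 -0.02 0 0; 1 0 -0.02 0 0; 1 0 -0.02 0 0; 1 0 0 -0.1 0; 1 0 0 -0.13 0; 1 0 0 0 0"}}

```text
clock: 34.15
position: [0.5519, 0.1915, 0.298]
ee_rot: [0.614, 0.789, 0.002, 0.001]
ft_force: [-0.0, 0.9, 0.2]
grip_width: 0.003
grasp_force: 0.0
```

```bash
python3 fx.py;python3 - <<'E'
from j import *
s=cam("side");print(jest(s["pixels"],s,(0,4)))
E
```

```text
fx,fy,z 11.036994394330438 56.86299959170187 298.0221886771304 F 0.20279654071072717 0.8355940846594097 0.20929339091045118 0.0028307228912506396 34.15
(array([1.76, 1.78, 1.74, 1.8 ]), array([125.9124, 130.1227, 133.9488, 145.9757], dtype=float32))
```

{"op": "arm_command", "data": {"series": "1 0 -0.12 0 0; 1 0 -0.12 0 0; 1 0 0 0 0; 1 0 0 0 0; 1 0 0 0 0; 1 0 0 0 0; 1 0 0 0 0; 1 0 0 0 0; 1 0 0 0 0; 1 0 0 0 0"}}

```text
clock: 35.45
position: [0.469, 0.1711, 0.2976]
ee_rot: [0.615, 0.788, -0.001, -0.001]
ft_force: [0.2, -0.2, 0.5]
grip_width: 0.001
grasp_force: 0.0
```

```bash
python3 fx.py;python3 - <<'E'
from j import *
s=cam("side");print(jest(s["pixels"],s,(0,4)))
old=cv2.imread("pics/z9.png");new=crop(s,250,130,90,95,5)[:470]
d=cv2.absdiff(old[:,:450],new)[240:460,255:450];print("spindle-region diff",d.mean(),d.max())
E
```

```text
fx,fy,z -74.29127883395786 57.67472896292801 297.59326979228916 F 0.12825129359032036 -0.2648601265726365 0.45933830053012664 0.0008822881853077083 35.45
(array([1.76, 1.78, 1.74, 1.8 ]), array([127.5878, 129.5726, 140.7644, 147.7111], dtype=float32))
spindle-region diff 0.7728049728049728 14
```

```bash
python3 -c "
from workcell import manip
print(manip.hand_in())"
```

```text
the job is handed in; nothing more can be done
None
```

I handed the job in at about 35 s: the spindle is home against the chuck face and released, and the jaws are closed on its shank. The sleeve springs back from 1.98 under a 29 N push and holds steady at about 1.77 rad (firm range 1.7 to 2.2), the arm is clear, and I kept away from the other parts but took no final check of them.

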